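Run a grinding jar in the tissue homogeniser

TASK

Lift the dust cap off the homogeniser's socket and stand it upright on the bench in the gap between the homogeniser and the specimen cup beside it, touching neither. Then take the steel grinding jar, let its two lugs into the socket's slots, push it down against the spring, turn it clockwise (seen from above) as far as it will go and finish while still gripping it and holding it there, because the motor runs only while the jar is held against its stop. Keep the jar upright and leave everything else where it stands.

Things in the scene. Friction and masses are not known exactly. Their poses are not given: they have to be found in the camera images.
- homogeniser: Tissue homogeniser, fixed: white rounded housing 140 mm deep (its x) by 110 mm wide (its y), deck 56 mm high, with a round grey turret (80 mm across, skirt 92) rising to 84 mm that holds the bayonet socket. Origin at the centre of its underside; x points to its back, y to its left, z up; the front with knob and switch looks to -x.
- socket (a point): Centre of the socket's mouth, level with the turret's top, 84 mm above the bench, axes as the homogeniser's. The mouth is a steel lip of 48 mm bore, its underside 7 mm below the mouth, with two opposite entry slots 17 mm wide along the socket's +y and -y, out to radius 34 mm. Under the lip is a space of radius 34 mm in which the lugs can turn clockwise (seen from above) only.
- ejector (a joint): Sprung steel disc (30 mm across) at the bottom of the socket that pushes the jar up: 0 = up, 14 mm below the mouth; grows as pressed, to 0.010 m at the bottom. 4.3 N at the top, 7.3 N at the bottom. The jar's foot rests on it; the lugs are clear below the lip when it reads over 0.005, fully down is 0.010.
- run_ring (a joint): Sprung ring under the lip that runs the motor: 0 at rest, grows clockwise (from above). The jar's lugs meet its dogs about 50 degrees past the slots and a fixed end stop at 80 degrees, where it reads about 0.55 rad. Torque back 0.14 Nm at rest, 0.25 Nm at the stop; no catch: a jar let go is turned back.
- cap_tab (a point): Centre of the grip tab on the black dust cap, at the start plugged loosely in the socket (lifts straight out), turned about with it. Spigot 45 mm across, 12 mm high; above it a flange 72 mm across, 5 mm thick; above it the tab, 12 mm thick (x), 40 mm long (y), its top 53 mm over the cap's underside. This point is 36 mm above the underside; z up.
- jar_bar (a point): Centre of the grey grip bar on top of the steel grinding jar, 90 mm above the jar's underside, z up. Bar 14 mm thick (x), 44 mm long (y), its top 106 mm above the underside; under it a ribbed lid 53 mm across (60 to 74 mm up), a steel body 48 mm across and the foot (see jar_foot). Jar about 0.24 kg, standing on its foot.
- specimen_cup: Specimen cup with a red screw lid, 65 mm across, 74 mm high, standing to the left or right of the homogeniser, about 0.23 m from it. Origin at the centre of its underside.
- amber_bottle: Brown bottle with an orange cap, 52 mm across, 92 mm high, standing on the homogeniser's other side. Origin at the centre of its underside. A bystander.
- bench_timer: Flat cream countdown timer, 64 x 68 x 21 mm, lying at the far left or right; the jar stands at the opposite side. Origin at the centre of its underside. A bystander.
- forceps: Steel forceps, 128 mm long along its y, 10 mm high, lying in front of the homogeniser. A bystander.
- felt_marker: Felt marker, 132 mm long along its y, 13 mm thick, lying in front of the homogeniser. A bystander.
- jar_foot (a point): Centre of the jar's underside, axes as jar_bar. Round foot 44 mm across, 38 mm at the very bottom, widening over 5 mm. Two lugs stick out in line with the grip bar, along +y and -y, to radius 31 mm: each 10 mm wide, from 6 to 12 mm above the underside. Either lug fits either slot.
There are look-alikes about, which are no part of the job. Leave any pink or purple look-alike of the part that bears cap_tab alone.

How it is judged:
On the way, in this order (a step that is already met when the one before it is completed fails the run):
1. the dust cap stands upright on the bench between homogeniser and specimen cup, let go (height (world z) of cap_tab below 0.04 m and angle between cap_tab's own z axis and vertical below 0.1 rad and x of cap_tab in the frame of homogeniser between -0.045 and 0.045 m and contact force between the fingers and dust_cap below 0.1 N and ((y of specimen_cup in the frame of homogeniser above 0 m and y of cap_tab in the frame of homogeniser between 0.088 and 0.175 m) or (y of specimen_cup in the frame of homogeniser below 0 m and y of cap_tab in the frame of homogeniser between -0.175 and -0.088 m)) and contact force between dust_cap and homogeniser below 0.05 N and contact force between dust_cap and specimen_cup below 0.05 N), for 0.2 s.
2. the jar is in the socket and pushed down against the ejector, its lugs below the lip, not yet turned against the dogs (horizontal distance between jar_bar and socket below 0.006 m and angle between jar_bar's own z axis and vertical below 0.1 rad and z of jar_bar in the frame of socket below 0.0735 m and value of joint ejector above 0.0035 m and value of joint run_ring below 0.1 rad), for 0.1 s.
At the end, for the whole second after the job is handed in: Jar gripped (over 2 N), on the socket's axis (6 mm, 0.1 rad), bar under 73.5 mm above the mouth, run_ring over 0.38 rad; dust cap let go, upright on the bench in the gap, touching neither: 88 to 175 mm out from the homogeniser's middle, within 45 mm fore and aft (all of step 1 and horizontal distance between jar_bar and socket below 0.006 m and angle between jar_bar's own z axis and vertical below 0.1 rad and z of jar_bar in the frame of socket below 0.0735 m and value of joint run_ring above 0.38 rad and contact force between the fingers and jar above 2 N); the arm keeps its last pose, push and grip.
It fails at once if the jar tips over 0.5 rad (angle between jar_bar's own z axis and vertical above 0.5 rad).
It fails at once if a bystander (specimen cup, bottle, timer, forceps, marker) is pushed over 20 mm away (distance of any of specimen_cup, amber_bottle, bench_timer, forceps, felt_marker from where it was at the start of the episode above 0.02 m).
It also fails if it takes over 61 s, if anything falls off the work surface, if the arm or the gripper's body presses on something with over 40 N, if the wrist force passes 120 N, or if a joint passes its speed limit or range.

ROBOT

A 6-joint arm with a two-finger parallel gripper is mounted at the origin on a cart in front of the work surface, level with it; the furniture and walls round the work are solid. World frame = base frame: x ahead of the robot, y to its left, z up, the work surface at z = 0. Lengths are in m, angles in rad, forces in N, time in s.
With the tool pointing down it reaches from about 0.35 to 0.975 m from the base axis. Payload 4.9 kg.
Tool frame: the origin (TCP) lies at the very end of the fingers, on their centre line; the grasp point (between the pads) lies behind it (env.grasp_offset is the z of the grasp point in the tool frame, in m); z points along the fingers, y is the direction in which the jaws open and shut (so a half turn about z gives the same grasp; the last joint's range is limited). The gripper opens to 85 mm and grips with 20 to 120 N. Pads are 22 mm wide; open, the fingers measure 114 mm over their backs; the gripper's body (76 mm by 85 mm) begins 54 mm behind the grasp point. The pads swing forward as they close: fully open they stand 13 mm farther back than shut.
Start: joints at [1.05, 0.053, 1.613, -0, 1.476, -0.119], TCP at [0.244, 0.575, 0.231] pointing down, gripper open.
Joint ranges: [-3.01, 3.01], [-1.01, 2.22], [0.06, 2.58], [-1.02, 4.17], [0.09, 2.62], [-3.14, 3.14]. Speed limits (rad/s): [2.57, 2.57, 3.14, 3.14, 3.14, 3.14].

INTERFACE

Orientations are given as a rotation vector (axis times angle).
In Python, from bench import env, capture, spot_in, tip_of gives the robot as it stands. The module is installed in compiled form; this text tells all that it offers.
- The arm moves only by the tool drive_tool, never from a script. Its argument "deltas" is a list of rows, each an object with "jaw": the opening in per cent of the stroke, from 0 (shut) to 100 (fully open); "translation": the shift along the tool's x, y, z in m, a list of three; "twist": the turn, a rotation vector about the tool's x, y, z in degrees, a list of three. In form: [{"jaw": jaw, "translation": [dx, dy, dz], "twist": [wx, wy, wz]}, ...]. A call has exactly 10 rows; each row is the pose to reach, as a shift and turn from the pose commanded when the call began, along the tool's axes at that moment; what a row does not reach only later rows make up. A row lasts 1/10 s, in which the tool goes at most 50 mm and 8.59 degrees, less where a joint would pass 70% of its speed; a pose out of reach is approached as far as the arm can. A call with a gripper value outside its range is refused whole. The fingers move at their own pace and stop on an object; "squeeze" is the grip in N (left out, the last holds). Time passes only in rows, so rows that repeat a pose let the fingers close, or fill a call up. It gives the time, the measured TCP pose, the force and the opening at its end, in the units of the state.
- env.read_state(): the state, without advancing time (a new reading comes with each control period).
- capture(name): name is "scene" or "side" or "wrist"; returns a dict with "pixels" (480x640x3 uint8, red, green, blue), "depth" (480x640 float32, m along the optical axis (not along the pixel's ray), 0 where there is no reading), "K" (3x3 intrinsics, pixels), "position" and "attitude" of the camera in the world. Camera axes: x right, y down, z forward; pixel columns grow to the right and rows downward; lengths in m; the calibration is good to about 2 mm. A picture is of the moment at which its call begins.
- env.job_done(): hands the job in, once; it reports no verdict.
Trained networks look in the newest picture that a camera, given by its name, has taken for a name from the list of things; names that differ only in an ending like _2 or _b are one class to them, and where a whole thing is asked for, a point or a joint stands for the part that bears it (a point fixed in the world has none). Each returns a list of dicts, best first, with "conf" (0 to 1); they miss things now and then, are a little off and sometimes report something else, mostly with a low value. They report only what shows in the picture. A call takes as long as a camera call. They do not tell look-alikes from the thing itself.
- spot_in(target, camera): "at" ([column, row] in pixels, amid what is visible of it).
- tip_of(target, camera): "at" ([column, row] in pixels: a listed point, or the origin of a listed thing).
The state is a dict: "time_s": time; "joint_positions": joint angles; "joint_vel": joint speeds; "joint_torque": joint torques, N m; "position": TCP position; "tcp_rot": TCP orientation; "force": force on the tool from outside, world axes, zero at the start; "wrist_torque": the same for the moment, N m; "opening": opening from 0.0 (shut) to 1.0 (fully open).
Only numpy, scipy, OpenCV 4.12 (cv2) and the standard library are available. Lean on these libraries where they do the work, as an engineer would, in place of code of your own. Each camera call takes 0.05 s, during which the arm holds its last target.

## Working session

There is one attempt and no reset: what is moved stays moved. The work goes in short steps, Python scripts to look and compute and a tool call to move; the robot and the scene stay as the last step left them, time stands still between calls to the robot, and variables do not carry over. Pictures are saved under pics/ and viewed, and the job is handed in when it is done.

Besides the shell and the picture viewer there is one more tool, called after ">>>" in YAML: its name, and indented under it one key for each argument. drive_tool: Moves the arm, as the interface text tells. Its arguments: {"type":"object","properties":{"deltas":{"type":"array"},"squeeze":{"type":"number"}},"required":["deltas"]}

```bash
mkdir -p pics; cat > h.py <<'E'
import numpy as np, cv2
from scipy.spatial.transform import Rotation as R
from bench import env, capture, spot_in, tip_of
def snap(c,fn=None):
    d=capture(c)
    if fn: cv2.imwrite('pics/'+fn,d["pixels"][:,:,::-1])
    return d
def Rot(a):
    a=np.array(a,float)
    return a if a.shape==(3,3) else (R.from_rotvec(a).as_matrix() if a.size==3 else R.from_quat(a).as_matrix())
def px2w(d,u,v,z=None,depth=None):
    K=np.array(d["K"]);r=np.array([(u-K[0,2])/K[0,0],(v-K[1,2])/K[1,1],1.])
    A=Rot(d["attitude"]);p=np.array(d["position"])
    if z is not None:
        w=A@r; return p+w*(z-p[2])/w[2]
    if depth is None: depth=d["depth"][int(round(v)),int(round(u))]
    return p+A@(r*depth)
def cloud(d):
    K=np.array(d["K"]);v,u=np.mgrid[0:480,0:640];z=d["depth"]
    P=np.stack([(u-K[0,2])/K[0,0]*z,(v-K[1,2])/K[1,1]*z,z],-1)
    W=P@Rot(d["attitude"]).T+np.array(d["position"]); W[z==0]=np.nan
    return W
E
python3 - <<'E'
from h import *
np.set_printoptions(precision=4,suppress=True)
print(env.read_state(), env.grasp_offset)
for c in("scene","side","wrist"):
    d=snap(c,c+"0.png"); print(c,d["position"],d["attitude"],d["K"])
    for n in "homogeniser socket cap_tab jar_bar jar_foot specimen_cup amber_bottle bench_timer forceps felt_marker".split():
        for t in tip_of(n,c)[:3]:
            u,v=t["at"]; 
            print(n,t, px2w(d,u,v) if 0<=u<639 and 0<=v<479 else '')
E
```

```text
{'time_s': 0.0, 'joint_positions': array([ 1.05  ,  0.0534,  1.6143,  0.    ,  1.476 , -0.119 ]), 'joint_vel': array([-0.0011,  0.0007,  0.0013,  0.0006,  0.0004,  0.0003]), 'joint_torque': array([  0.0014, -39.3684, -37.0178,  -0.    ,   0.007 ,  -0.    ]), 'position': array([0.2441, 0.5747, 0.23  ]), 'tcp_rot': array([-0.6267, -3.0777,  0.0032]), 'force': array([ 0.2884, -0.6947,  0.1551]), 'wrist_torque': array([-0.057 , -0.0272,  0.0026]), 'opening': 1.0011414741024576} -0.0187
scene [-0.2225  0.611   0.515 ] [-0.9793  2.0856 -1.3619] [[477.1156   0.     312.2462]
 [  0.     477.1156 244.7441]
 [  0.       0.       1.    ]]
homogeniser {'at': [294.6, 279.9], 'conf': 0.97} [0.4859 0.0673 0.0403]
socket {'at': [291.2, 246.0], 'conf': 0.82} [0.544  0.0309 0.0885]
socket {'at': [384.4, 286.7], 'conf': 0.33} [ 0.3851 -0.1044  0.0067]
cap_tab {'at': [243.1, 281.4], 'conf': 0.92} [0.53   0.1662 0.0522]
cap_tab {'at': [142.3, 316.6], 'conf': 0.79} [0.4522 0.4013 0.1007]
cap_tab {'at': [290.3, 235.7], 'conf': 0.62} [0.5439 0.0329 0.1136]
jar_bar {'at': [153.2, 318.1], 'conf': 0.8} [0.4415
[... 1453 characters left out ...]
': [309.8, 220.1], 'conf': 0.74} [ 0.513  -0.1537  0.0405]
specimen_cup {'at': [323.6, 368.2], 'conf': 0.66} [0.447  0.3963 0.0926]
amber_bottle {'at': [275.1, 340.8], 'conf': 0.69} [0.5719 0.2839 0.0318]
bench_timer {'at': [329.8, 185.6], 'conf': 0.9} [ 0.4606 -0.3492  0.0144]
forceps {'at': [350.6, 290.7], 'conf': 0.43} [0.3857 0.0814 0.0028]
felt_marker {'at': [350.4, 243.8], 'conf': 0.55} [ 0.3897 -0.0898  0.0134]
wrist [0.1711 0.6069 0.3731] [2.3885 1.5808 0.2539] [[376.391    0.     319.0112]
 [  0.     376.391  250.482 ]
 [  0.       0.       1.    ]]
cap_tab {'at': [98.2, 474.8], 'conf': 0.53} [0.2288 0.5189 0.2973]
jar_foot {'at': [242.7, 416.4], 'conf': 0.58} [0.433  0.3985 0.0159]
```

View pics/scene0.png

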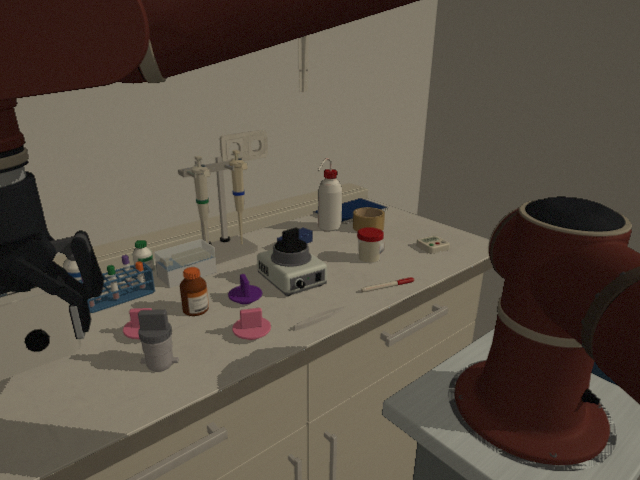

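View pics/side0.png

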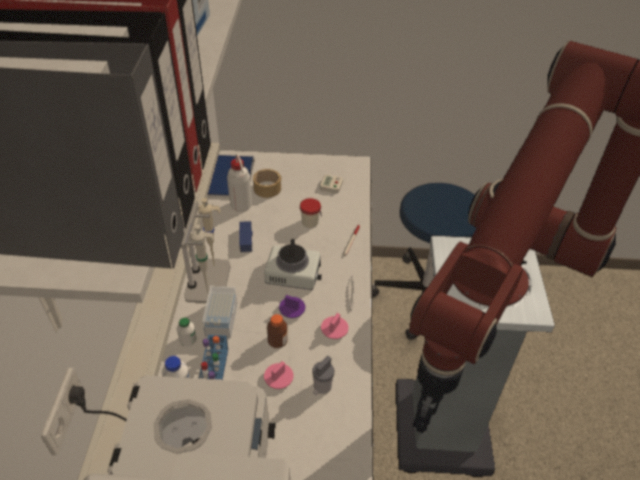

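View pics/wrist0.png

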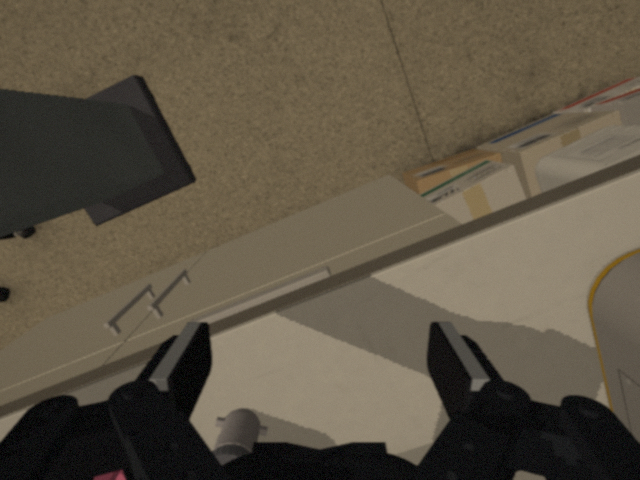

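The cap with its black tab sits in the turret, scene (290,237), side (293,245). The jar is at scene (155,340), side (323,375). The red-lidded cup is on the homogeniser's right (-y). The pink and purple caps are look-alikes. Next I measure from depth.

```bash
python3 - <<'E'
from h import *
np.set_printoptions(precision=4,suppress=True)
import pickle
D={}
for c in("scene","side"):
    d=snap(c); W=cloud(d); D[c]=W
    def sel(x0,y0,r,z0,z1):
        m=(np.hypot(W[...,0]-x0,W[...,1]-y0)<r)&(W[...,2]>z0)&(W[...,2]<z1); return W[m]
    def rect(P,name):
        if len(P)<5: print(name,len(P));return
        (cx,cy),(w,h),a=cv2.minAreaRect((P[:,:2]*1000).astype(np.float32)); print(c,name,len(P),"c",cx,cy,"wh",w,h,"ang",a,"zmed",np.median(P[:,2]),'mean',P.mean(0))
    rect(sel(.545,.03,.04,.112,.14),"tab")
    rect(sel(.545,.03,.03,.12,.14),"tabtop")
    rect(sel(.545,.03,.06,.078,.095),"flange")
    rect(sel(.545,.03,.12,.046,.062),"deck")
    rect(sel(.545,.03,.12,.02,.062),"hous")
    rect(sel(.44,.39,.04,.08,.12),"bar")
    rect(sel(.44,.39,.04,.1,.12),"bartop")
    rect(sel(.44,.39,.05,.055,.078),"lid")
    rect(sel(.44,.39,.05,.004,.055),"body")
    rect(sel(.51,-.165,.06,.06,.09),"cuplid")
    rect(sel(.55,.27,.06,.06,.11),"bottle")
pickle.dump(D,open('d.pkl','wb'))
E
```

```text
scene tab 121 c 549.8477172851562 28.304046630859375 wh 38.73856735229492 13.643298149108887 ang 89.18824768066406 zmed 0.12106370917864134 mean [0.5475 0.0301 0.1203]
scene tabtop 67 c 550.1270751953125 29.087594985961914 wh 37.42753219604492 13.073600769042969 ang 86.95964050292969 zmed 0.12438477387097868 mean [0.5481 0.0294 0.1237]
scene flange 459 c 545.5303955078125 31.595022201538086 wh 77.71070098876953 70.43122100830078 ang 52.24843978881836 zmed 0.08859379698560271 mean [0.5376 0.037  0.0871]
scene deck 970 c 534.2288818359375 46.93504333496094 wh 164.328857421875 134.73770141601562 ang 40.83515167236328 zmed 0.056133119516975194 mean [0.5216 0.0481 0.0551]
scene hous 1712 c 530.4860229492188 51.14708709716797 wh 165.8114471435547 147.26104736328125 ang 41.514163970947266 zmed 0.04930975758090084 mean [0.5157 0.0522 0.0459]
scene bar 507 c 448.8382873535156 385.8984680175781 wh 44.595638275146484 17.597984313964844 ang 52.47513198852539 zmed 0.09634605640398419 mean [0.4445 0.3877 0.0958]
scene bartop 198 c 447.59613037109375 386.9677734375 wh 44.07819366455078 16.261075973
[... 1900 characters left out ...]
 [0.4487 0.3899 0.1043]
side lid 250 c 449.43048095703125 391.87139892578125 wh 49.27642059326172 51.67728805541992 ang 73.76893615722656 zmed 0.07148246389860924 mean [0.4472 0.3984 0.0704]
side body 234 c 435.51885986328125 388.0831604003906 wh 84.51542663574219 64.74596405029297 ang 61.687965393066406 zmed 0.02517706926954333 mean [0.4477 0.4052 0.0265]
side cuplid 294 c 515.01708984375 -186.5640411376953 wh 63.67078399658203 68.29320526123047 ang 26.354721069335938 zmed 0.07044024596888876 mean [ 0.5151 -0.1822  0.0702]
side bottle 295 c 569.0713500976562 267.74725341796875 wh 47.341373443603516 45.863426208496094 ang 6.175043106079102 zmed 0.07337904924924143 mean [0.569  0.2678 0.0763]
```

```bash
cat >> h.py <<'E'
def plan(p,yaw,base=None):
    """delta for tool down at p with tool-y world angle yaw(deg), picks nearest half turn"""
    s=env.read_state(); P=np.array(s["position"]);A=R.from_rotvec(s["tcp_rot"])
    if base is not None: P,A=np.array(base[0]),R.from_rotvec(base[1])
    best=None
    for k in (0,180):
        a=np.radians(yaw+k); y=np.array([np.cos(a),np.sin(a),0]);z=np.array([0,0,-1.]);x=np.cross(y,z)
        B=R.from_matrix(np.stack([x,y,z],1)); t=(A.inv()*B).as_rotvec(degrees=True)
        print("opt",k,"trans",np.round(A.inv().apply(np.array(p)-P),4),"twist",np.round(t,1),"rotvec",np.round(B.as_rotvec(),3))
E
python3 - <<'E'
from h import *
import pickle
np.set_printoptions(precision=4,suppress=True)
s=env.read_state();A=R.from_rotvec(s["tcp_rot"]).as_matrix();print(s["time_s"],A)
print("yaw tool y",np.degrees(np.arctan2(A[1,1],A[0,1])))
D=pickle.load(open('d.pkl','rb'))
for c,W in D.items():
    P=W[(W[...,2]>.13)&(W[...,2]<.6)&(W[...,0]>.3)&(W[...,0]<.95)&(abs(W[...,1])<.7)]
    k=np.round(P[:,:2]/.05).astype(int)
    o={}
    for q,z in zip(map(tuple,k),P[:,2]): o.setdefault(q,[]).append(z)
    print(c,[(round(q[0]*.05,2),round(q[1]*.05,2),len(z),round(max(z),2)) for q,z in sorted(o.items()) if len(z)>5 ])
plan([.549,.031,.25],-2)
E
```

```text
1.75 [[-0.9204  0.3911 -0.    ]
 [ 0.3911  0.9204 -0.0001]
 [-0.     -0.0001 -1.    ]]
yaw tool y 66.97771920845028
scene [(np.float64(0.55), np.float64(0.5), 59, np.float64(0.14)), (np.float64(0.55), np.float64(0.55), 210, np.float64(0.15)), (np.float64(0.6), np.float64(0.5), 58, np.float64(0.14)), (np.float64(0.6), np.float64(0.55), 222, np.float64(0.15)), (np.float64(0.7), np.float64(-0.25), 152, np.float64(0.21)), (np.float64(0.7), np.float64(-0.2), 29, np.float64(0.21)), (np.float64(0.75), np.float64(-0.25), 162, np.float64(0.21)), (np.float64(0.75), np.float64(0.0), 273, np.float64(0.26)), (np.float64(0.75), np.float64(0.05), 251, np.float64(0.26)), (np.float64(0.75), np.float64(0.1), 332, np.float64(0.26)), (np.float64(0.75), np.float64(0.15), 274, np.float64(0.26)), (np.float64(0.8), np.float64(0.0), 24, np.float64(0.26)), (np.float64(0.8), np.float64(0.05), 384, np.float64(0.26)), (np.float64(0.8), np.float64(0.1), 58, np.float64(0.26)), (np.float64(0.8), np.float64(0.15), 130, np.float64(0.26)), (np.float64(0.85), np.float64(0.05), 30, np.float64(0.24)), (np.float64(0.85), 
[... 4534 characters left out ...]
4(0.3), 107, np.float64(0.2)), (np.float64(0.95), np.float64(0.35), 290, np.float64(0.26)), (np.float64(0.95), np.float64(0.4), 503, np.float64(0.32)), (np.float64(0.95), np.float64(0.45), 791, np.float64(0.39)), (np.float64(0.95), np.float64(0.5), 1236, np.float64(0.45)), (np.float64(0.95), np.float64(0.55), 1497, np.float64(0.51)), (np.float64(0.95), np.float64(0.6), 2431, np.float64(0.56)), (np.float64(0.95), np.float64(0.65), 2276, np.float64(0.54)), (np.float64(0.95), np.float64(0.7), 1107, np.float64(0.48))]
opt 0 trans [-0.4932 -0.3817 -0.0187] twist [-0.  0. 69.] rotvec [2.26  2.182 0.   ]
opt 180 trans [-0.4932 -0.3817 -0.0187] twist [  -0.   -0. -111.] rotvec [ 2.182 -2.26  -0.   ]
```

>>> drive_tool:
  deltas:
    - {"jaw":100,"translation":[-0.03,-0.023,-0.001],"twist":[0,0,5]}
    - {"jaw":50,"translation":[-0.067,-0.052,-0.003],"twist":[0,0,10]}
    - {"jaw":50,"translation":[-0.104,-0.08,-0.004],"twist":[0,0,15]}
    - {"jaw":50,"translation":[-0.141,-0.109,-0.006],"twist":[0,0,20]}
    - {"jaw":50,"translation":[-0.178,-0.138,-0.007],"twist":[0,0,25]}
    - {"jaw":50,"translation":[-0.215,-0.166,-0.008],"twist":[0,0,30]}
    - {"jaw":50,"translation":[-0.252,-0.195,-0.01],"twist":[0,0,35]}
    - {"jaw":50,"translation":[-0.289,-0.224,-0.011],"twist":[0,0,41]}
    - {"jaw":50,"translation":[-0.326,-0.252,-0.012],"twist":[0,0,47]}
    - {"jaw":50,"translation":[-0.363,-0.281,-0.013],"twist":[0,0,53]}

```text
time_s: 2.75
position: [0.4693, 0.1729, 0.2447]
tcp_rot: [1.939, 2.471, 0.001]
force: [0.3, 0.6, -0.1]
opening: 0.5
```

```bash
python3 - <<'E'
from h import *
s=env.read_state();print(s["time_s"],s["position"],s["joint_positions"],s["opening"])
plan([.549,.031,.24],-2)
E
```

```text
2.75 [0.46925962 0.17291305 0.24471691] [ 2.04066448e-01 -2.61338319e-01  1.88154261e+00  1.01413086e-04
  1.52029587e+00 -3.56989151e-02] 0.49988784128840996
opt 0 trans [-0.1568  0.0438  0.0048] twist [ 0.1 -0.  15.7] rotvec [2.26  2.182 0.   ]
opt 180 trans [-0.1568  0.0438  0.0048] twist [ 0.000e+00  1.000e-01 -1.643e+02] rotvec [ 2.182 -2.26  -0.   ]
```

>>> drive_tool:
  deltas:
    - {"jaw":50,"translation":[-0.03,0.008,0.001],"twist":[0,0,4]}
    - {"jaw":50,"translation":[-0.07,0.02,0.002],"twist":[0,0,8]}
    - {"jaw":50,"translation":[-0.11,0.03,0.003],"twist":[0,0,12]}
    - {"jaw":50,"translation":[-0.14,0.039,0.004],"twist":[0,0,15.7]}
    - {"jaw":50,"translation":[-0.157,0.044,0.005],"twist":[0,0,15.7]}
    - {"jaw":50,"translation":[-0.157,0.044,0.005],"twist":[0,0,15.7]}
    - {"jaw":50,"translation":[-0.157,0.044,0.005],"twist":[0,0,15.7]}
    - {"jaw":50,"translation":[-0.157,0.044,0.005],"twist":[0,0,15.7]}
    - {"jaw":50,"translation":[-0.157,0.044,0.005],"twist":[0,0,15.7]}
    - {"jaw":50,"translation":[-0.157,0.044,0.005],"twist":[0,0,15.7]}

```text
time_s: 3.75
position: [0.549, 0.0338, 0.2395]
tcp_rot: [2.253, 2.189, 0.0]
force: [-0.0, -0.6, 0.1]
opening: 0.502
```

```bash
python3 - <<'E'
from h import *
np.set_printoptions(precision=4,suppress=True)
d=snap("wrist","wrist1.png");W=cloud(d)
s=env.read_state();print(s["time_s"],s["position"],s["tcp_rot"],s["opening"],d["position"])
for n in ("cap_tab","socket","specimen_cup","homogeniser"):
    for t in tip_of(n,"wrist")[:3]: print(n,t,px2w(d,*t["at"]) if 0<=t["at"][1]<479 else '')
m=lambda x0,y0,r,z0,z1:W[(np.hypot(W[...,0]-x0,W[...,1]-y0)<r)&(W[...,2]>z0)&(W[...,2]<z1)]
for nm,a in (("tabtop",(.549,.031,.03,.119,.135)),("tab",(.549,.031,.03,.095,.135)),("flange",(.549,.031,.05,.085,.092)),("turr+fl",(.549,.031,.05,.076,.092)),("deck",(.549,.031,.12,.05,.06)),("cup",(.515,-.187,.05,.068,.08))):
    P=m(*a)
    if len(P)>5: print(nm,len(P),cv2.minAreaRect((P[:,:2]*1000).astype(np.float32)),np.median(P[:,2]),P.mean(0),np.linalg.svd(P[:,:2]-P[:,:2].mean(0),full_matrices=False)[2][0])
E
```

```text
3.8 [0.549  0.0337 0.2395] [2.253  2.1893 0.0004] 0.5055885210016364 [0.5518 0.1143 0.3813]
cap_tab {'at': [307.5, 71.4], 'conf': 0.9} [0.5442 0.156  0.0521]
cap_tab {'at': [325.0, 247.0], 'conf': 0.87} [0.5541 0.0311 0.1213]
specimen_cup {'at': [294.6, 390.6], 'conf': 0.87} [ 0.5175 -0.1611  0.0363]
tabtop 835 ((553.2811889648438, 27.874515533447266), (38.96939468383789, 11.663040161132812), 88.25604248046875) 0.12289252241603404 [0.5531 0.029  0.1228] [-0.0357 -0.9994]
tab 953 ((553.2517700195312, 27.988929748535156), (39.1748161315918, 11.784815788269043), 88.3983383178711) 0.12273451689631032 [0.5531 0.0312 0.1208] [-0.0338 -0.9994]
flange 4802 ((553.30712890625, 27.535451889038086), (70.85887908935547, 71.17703247070312), 19.70899772644043) 0.0872796547521403 [0.5532 0.0304 0.0873] [ 1.     -0.0055]
turr+fl 6066 ((553.1290283203125, 27.643077850341797), (79.07337188720703, 78.75689697265625), 46.47256851196289) 0.0870396256168599 [0.5532 0.0318 0.0864] [ 0.9999 -0.0146]
deck 9795 ((557.353759765625, 62.23943328857422), (175.53805541992188, 136.44288635253906), 83.14423370361328) 0.054992106292170884 [0.5529 0.0386 0.055 ] [ 0.9933 -0.1152]
cup 1852 ((519.853515625, -178.8811492919922), (44.18075180053711, 64.7813949584961), 78.76150512695312) 0.07263234415422512 [ 0.5197 -0.1788  0.0724] [ 0.9785 -0.206 ]
```

View pics/wrist1.png

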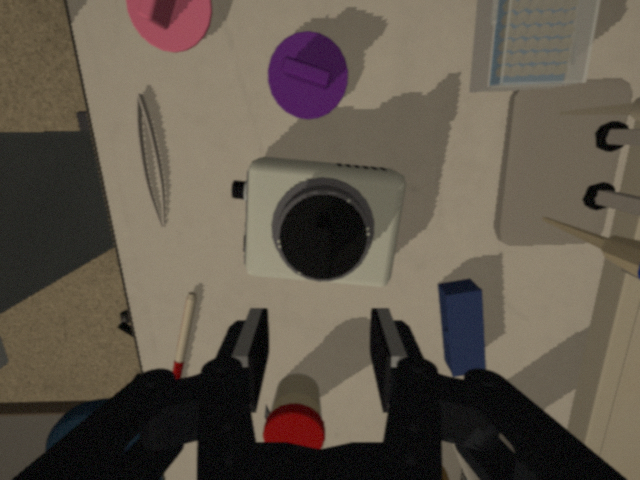

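>>> drive_tool:
  deltas:
    - {"jaw":50,"translation":[-0.002,0.001,0.02],"twist":[0,0,0]}
    - {"jaw":50,"translation":[-0.004,0.002,0.05],"twist":[0,0,0]}
    - {"jaw":50,"translation":[-0.0045,0.003,0.08],"twist":[0,0,0]}
    - {"jaw":50,"translation":[-0.0045,0.003,0.11],"twist":[0,0,0]}
    - {"jaw":50,"translation":[-0.0045,0.003,0.13],"twist":[0,0,0]}
    - {"jaw":50,"translation":[-0.0045,0.003,0.14],"twist":[0,0,0]}
    - {"jaw":50,"translation":[-0.0045,0.003,0.144],"twist":[0,0,0]}
    - {"jaw":50,"translation":[-0.0045,0.003,0.144],"twist":[0,0,0]}
    - {"jaw":50,"translation":[-0.0045,0.003,0.144],"twist":[0,0,0]}
    - {"jaw":40,"translation":[-0.0045,0.003,0.144],"twist":[0,0,0]}
  squeeze: 25

```text
time_s: 5.0
position: [0.5531, 0.0283, 0.0968]
tcp_rot: [2.253, 2.186, 0.003]
force: [0.1, 0.2, -0.4]
opening: 0.404
```

```bash
python3 - <<'E'
from h import *
np.set_printoptions(precision=4,suppress=True)
d=snap("wrist","wrist2.png");W=cloud(d)
s=env.read_state();print(s["time_s"],s["position"],s["tcp_rot"],s["force"])
m=lambda x0,y0,r,z0,z1:W[(np.hypot(W[...,0]-x0,W[...,1]-y0)<r)&(W[...,2]>z0)&(W[...,2]<z1)]
for nm,a in (("tabtop",(.549,.031,.03,.119,.135)),("flange",(.549,.031,.05,.085,.092))):
    P=m(*a)
    if len(P)>5: print(nm,len(P),cv2.minAreaRect((P[:,:2]*1000).astype(np.float32)),np.median(P[:,2]),P.mean(0))
E
```

```text
5.05 [0.553  0.0283 0.0967] [2.2533 2.1866 0.0024] [-0.7931  0.0851 -0.0431]
tabtop 5662 ((554.2158813476562, 29.73778533935547), (50.57395553588867, 39.88664245605469), 25.10113525390625) 0.12339736389338735 [0.5522 0.0317 0.1254]
flange 11305 ((551.3783569335938, 28.3243350982666), (71.72034454345703, 67.9662857055664), 61.038326263427734) 0.08726234924609019 [0.5535 0.0362 0.0873]
```

View pics/wrist2.png

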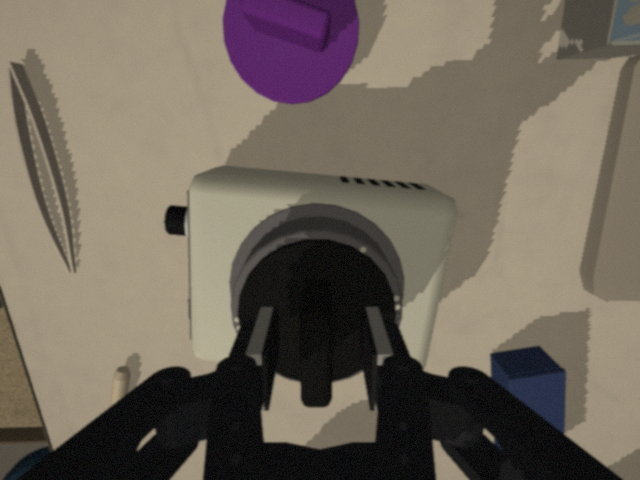

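The fingers, at columns 262 and 375, stand evenly either side of the tab at column 318. Closing.

>>> drive_tool:
  deltas:
    - {"jaw":0,"translation":[0,0,0],"twist":[0,0,0]}
    - {"jaw":0,"translation":[0,0,0],"twist":[0,0,0]}
    - {"jaw":0,"translation":[0,0,0],"twist":[0,0,0]}
    - {"jaw":0,"translation":[0,0,0],"twist":[0,0,0]}
    - {"jaw":0,"translation":[0,0,0],"twist":[0,0,0]}
    - {"jaw":0,"translation":[0,0,-0.005],"twist":[0,0,0]}
    - {"jaw":0,"translation":[0,0,-0.015],"twist":[0,0,0]}
    - {"jaw":0,"translation":[0,0,-0.03],"twist":[0,0,0]}
    - {"jaw":0,"translation":[0,0,-0.05],"twist":[0,0,0]}
    - {"jaw":0,"translation":[0,0,-0.07],"twist":[0,0,0]}
  squeeze: 30

```text
time_s: 6.05
position: [0.5521, 0.0283, 0.167]
tcp_rot: [2.254, 2.188, 0.001]
force: [0.7, -0.1, -0.5]
opening: 0.129
```

```bash
python3 - <<'E'
from h import *
np.set_printoptions(precision=4,suppress=True)
d=snap("wrist","wrist3.png");snap("scene","scene3.png")
s=env.read_state();print(s["time_s"],s["position"],s["tcp_rot"],s["force"],s["opening"])
W=cloud(d)
m=lambda x0,y0,r,z0,z1:W[(np.hypot(W[...,0]-x0,W[...,1]-y0)<r)&(W[...,2]>z0)&(W[...,2]<z1)]
for nm,a in (("turrettop",(.551,.031,.055,.08,.088)),("deck",(.549,.031,.12,.05,.06))):
    P=m(*a)
    if len(P)>5: print(nm,len(P),cv2.minAreaRect((P[:,:2]*1000).astype(np.float32)),np.median(P[:,2]),P.mean(0))
E
```

```text
6.15 [0.5546 0.0281 0.1701] [2.2502 2.1838 0.0081] [ 0.552  -0.5878 -0.0206] 0.1363884396107315
turrettop 3265 ((553.4071655273438, 45.78864669799805), (43.05399703979492, 79.21846771240234), 88.723876953125) 0.08267947663540437 [0.5532 0.0493 0.0827]
deck 13688 ((557.0301513671875, 62.817806243896484), (174.56678771972656, 136.46945190429688), 83.55210876464844) 0.05513144387852689 [0.5519 0.0503 0.0553]
```

View pics/wrist3.png

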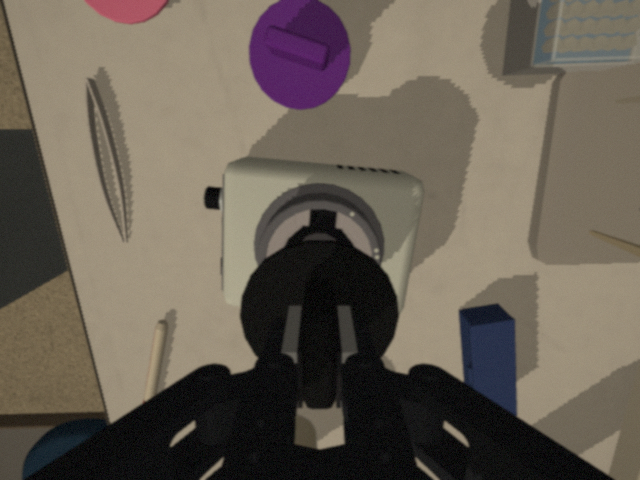

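View pics/scene3.png

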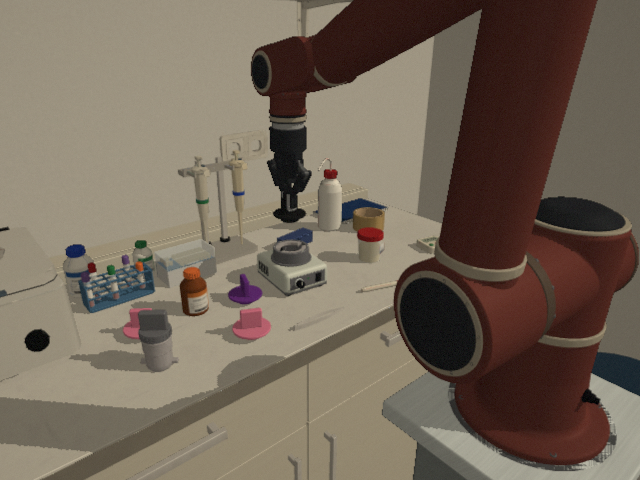

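>>> drive_tool:
  deltas:
    - {"jaw":0,"translation":[-0.02,-0.002,0],"twist":[0,0,0]}
    - {"jaw":0,"translation":[-0.05,-0.005,0],"twist":[0,0,0]}
    - {"jaw":0,"translation":[-0.085,-0.009,0],"twist":[0,0,0]}
    - {"jaw":0,"translation":[-0.11,-0.011,0.005],"twist":[0,0,0]}
    - {"jaw":0,"translation":[-0.121,-0.012,0.02],"twist":[0,0,0]}
    - {"jaw":0,"translation":[-0.121,-0.012,0.04],"twist":[0,0,0]}
    - {"jaw":0,"translation":[-0.121,-0.012,0.065],"twist":[0,0,0]}
    - {"jaw":0,"translation":[-0.121,-0.012,0.09],"twist":[0,0,0]}
    - {"jaw":0,"translation":[-0.121,-0.012,0.11],"twist":[0,0,0]}
    - {"jaw":0,"translation":[-0.121,-0.012,0.12],"twist":[0,0,0]}

```text
time_s: 7.15
position: [0.5341, -0.0909, 0.0415]
tcp_rot: [-2.25, -2.185, 0.004]
force: [-0.9, 0.3, -1.1]
opening: 0.138
```

```bash
python3 - <<'E'
from h import *
np.set_printoptions(precision=4,suppress=True)
snap("scene","scene4.png");d=snap("wrist","wrist4.png")
s=env.read_state();print(s["time_s"],s["position"],s["tcp_rot"],s["force"],s["opening"])
E
```

```text
7.25 [ 0.5346 -0.0913  0.0426] [-2.2509 -2.1852  0.0034] [-0.2267 -0.3626 -0.0488] 0.1364504325019967
```

View pics/scene4.png

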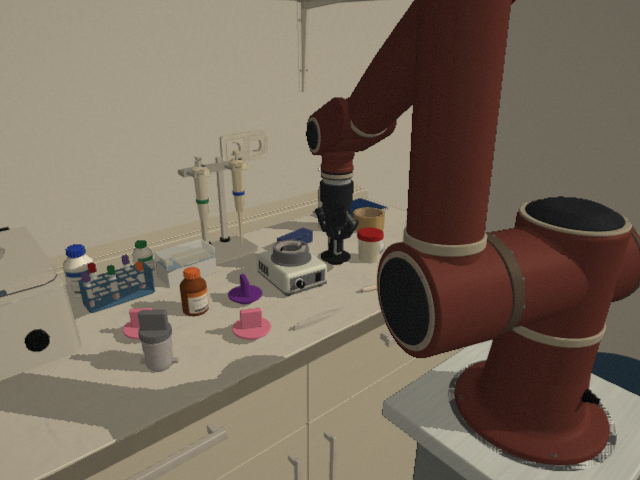

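View pics/wrist4.png

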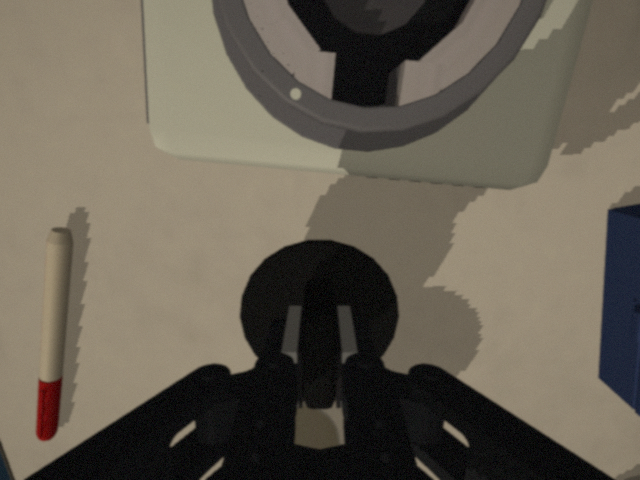

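>>> drive_tool:
  deltas:
    - {"jaw":0,"translation":[0,0,0.006],"twist":[0,0,0]}
    - {"jaw":0,"translation":[0,0,0.012],"twist":[0,0,0]}
    - {"jaw":0,"translation":[0,0,0.016],"twist":[0,0,0]}
    - {"jaw":0,"translation":[0,0,0.017],"twist":[0,0,0]}
    - {"jaw":0,"translation":[0,0,0.017],"twist":[0,0,0]}
    - {"jaw":0,"translation":[0,0,0.017],"twist":[0,0,0]}
    - {"jaw":20,"translation":[0,0,0.017],"twist":[0,0,0]}
    - {"jaw":35,"translation":[0,0,0.017],"twist":[0,0,0]}
    - {"jaw":45,"translation":[0,0,0.017],"twist":[0,0,0]}
    - {"jaw":45,"translation":[0,0,0.017],"twist":[0,0,0]}

```text
time_s: 8.25
position: [0.5366, -0.0923, 0.0285]
tcp_rot: [2.254, 2.188, 0.0]
force: [-0.2, 0.2, -0.4]
opening: 0.45
```

>>> drive_tool:
  deltas:
    - {"jaw":45,"translation":[0,0,-0.01],"twist":[0,0,0]}
    - {"jaw":45,"translation":[0,0,-0.03],"twist":[0,0,0]}
    - {"jaw":45,"translation":[0,0,-0.06],"twist":[0,0,0]}
    - {"jaw":45,"translation":[0,0,-0.1],"twist":[0,0,0]}
    - {"jaw":45,"translation":[0,0,-0.14],"twist":[0,0,0]}
    - {"jaw":45,"translation":[0,0,-0.18],"twist":[0,0,0]}
    - {"jaw":45,"translation":[0.03,0,-0.21],"twist":[0,0,0]}
    - {"jaw":45,"translation":[0.07,0,-0.225],"twist":[0,0,0]}
    - {"jaw":45,"translation":[0.09,0,-0.225],"twist":[0,0,0]}
    - {"jaw":45,"translation":[0.09,0,-0.225],"twist":[0,0,0]}

```text
time_s: 9.25
position: [0.5395, -0.0003, 0.2553]
tcp_rot: [2.25, 2.19, 0.003]
force: [0.3, 0.2, -0.4]
opening: 0.449
```

```bash
python3 - <<'E'
from h import *
np.set_printoptions(precision=4,suppress=True)
snap("scene","scene5.png");d=snap("wrist","wrist5.png");W=cloud(d)
s=env.read_state();print(s["time_s"],s["position"],s["tcp_rot"],s["force"],s["opening"])
m=lambda x0,y0,r,z0,z1:W[(np.hypot(W[...,0]-x0,W[...,1]-y0)<r)&(W[...,2]>z0)&(W[...,2]<z1)]
for nm,a in (("tabtop",(.535,-.091,.04,.046,.06)),("flange",(.535,-.091,.05,.012,.02)),("turrettop",(.551,.031,.06,.079,.088)),("deck",(.549,.031,.15,.05,.06)),("hous",(.549,.031,.11,.03,.06)),("cup",(.515,-.187,.05,.068,.08))):
    P=m(*a)
    if len(P)>5: print(nm,len(P),cv2.minAreaRect((P[:,:2]*1000).astype(np.float32)),np.median(P[:,2]),P.mean(0))
E
```

```text
9.35 [ 0.539  -0.0023  0.2535] [ 2.2533  2.1885 -0.0006] [ 0.2783 -0.2141  0.0055] 0.44818568408175496
tabtop 429 ((538.2869262695312, -92.80035400390625), (39.941349029541016, 11.328498840332031), 88.37026977539062) 0.051913446461287205 [ 0.5383 -0.0915  0.0517]
flange 2520 ((537.7483520507812, -92.34573364257812), (70.90972137451172, 69.54841613769531), 0.014094790443778038) 0.01635089700274167 [ 0.5384 -0.0897  0.0163]
turrettop 4045 ((553.0706176757812, 27.283262252807617), (78.654296875, 79.20027160644531), 88.24602508544922) 0.08261634949777974 [0.5533 0.0288 0.0826]
deck 13022 ((552.812255859375, 24.812103271484375), (276.6893615722656, 136.43028259277344), 83.12052154541016) 0.05506153299921418 [0.5515 0.0367 0.0552]
hous 13088 ((542.380615234375, 2.6206436157226562), (161.86363220214844, 156.37229919433594), 83.42127227783203) 0.05505369453086226 [0.5499 0.0338 0.0545]
cup 2577 ((517.6734619140625, -189.02296447753906), (64.26740264892578, 63.5873908996582), 48.63644027709961) 0.07268671349626793 [ 0.5179 -0.187   0.0726]
```

View pics/wrist5.png

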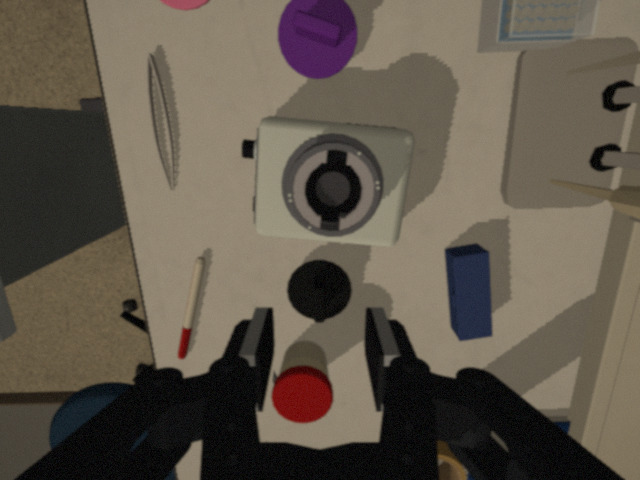

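View pics/scene5.png

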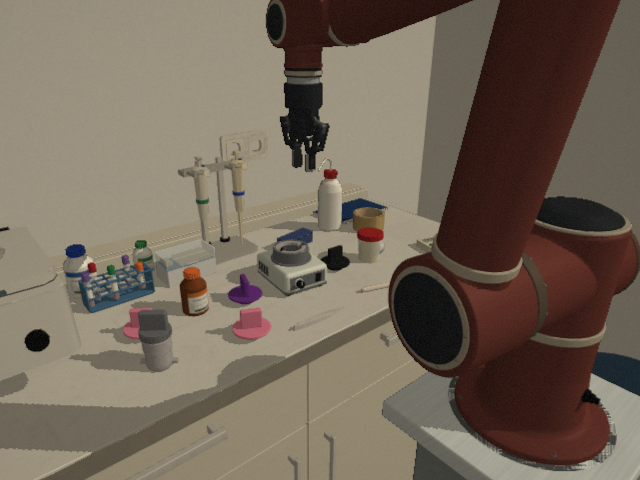

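```bash
python3 - <<'E'
from h import *
np.set_printoptions(precision=4,suppress=True)
d=snap("wrist");g=cv2.cvtColor(d["pixels"],cv2.COLOR_RGB2GRAY)
c=g[120:250,265:405]; cv2.imwrite('pics/crop5.png',cv2.resize(c,None,fx=5,fy=5,interpolation=cv2.INTER_CUBIC))
K=d["K"]
# rectify to bench-plane z=.084, 0.25mm/px, 100x100mm
xs=np.arange(-.05,.05,.00025); X,Y=np.meshgrid(.5531+xs,.0275+xs)
P=np.stack([X,Y,np.full_like(X,.084)],-1)-np.array(d["position"]); q=P@Rot(d["attitude"])
U=(q[...,0]/q[...,2]*K[0][0]+K[0][2]).astype(np.float32);V=(q[...,1]/q[...,2]*K[1][1]+K[1][2]).astype(np.float32)
r=cv2.remap(g,U,V,cv2.INTER_LINEAR); cv2.imwrite('pics/rect5.png',r)
# angular dark profile at radii 28-33
for R0 in (.027,.029,.031,.033):
    th=np.arange(0,360,1.); a=np.radians(th)
    val=r[np.clip(np.round((R0*np.sin(a)+.05)/.00025).astype(int),0,399),np.clip(np.round((R0*np.cos(a)+.05)/.00025).astype(int),0,399)]
    for lo,hi in((50,130),(230,310)):
        k=(th>lo)&(th<hi)&(val<70); print(R0,th[k].min() if k.any() else None,th[k].max() if k.any() else None,th[k].mean() if k.any() else None,k.sum())
plan([.448,.388,.23],-35)
E
```

```text
0.027 67.0 102.0 84.5 36
0.027 245.0 279.0 262.0 35
0.029 68.0 100.0 84.0 33
0.029 247.0 278.0 262.5 32
0.031 69.0 99.0 84.0 31
0.031 248.0 276.0 262.0 29
0.033 71.0 98.0 84.5 28
0.033 248.0 276.0 262.0 29
opt 0 trans [ 0.3879 -0.1026  0.023 ] twist [-0.   0.  33.3] rotvec [2.787 1.451 0.   ]
opt 180 trans [ 0.3879 -0.1026  0.023 ] twist [  -0.    -0.  -146.7] rotvec [ 1.451 -2.787 -0.   ]
```

View pics/rect5.png

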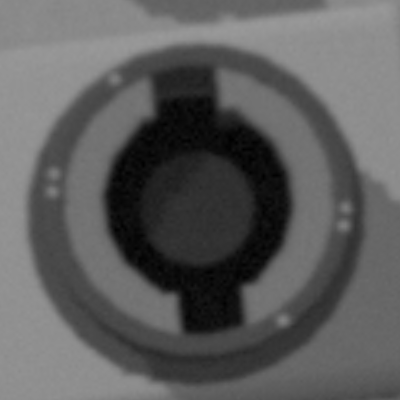

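The slots lie at about 83.5 degrees and the socket centre at about (0.553, 0.028). The black cap stands in the gap. On to the jar.

>>> drive_tool:
  deltas:
    - {"jaw":60,"translation":[0.03,-0.008,0],"twist":[0,0,3]}
    - {"jaw":60,"translation":[0.075,-0.02,0],"twist":[0,0,7]}
    - {"jaw":60,"translation":[0.12,-0.032,0],"twist":[0,0,12]}
    - {"jaw":60,"translation":[0.165,-0.044,0],"twist":[0,0,17]}
    - {"jaw":60,"translation":[0.21,-0.056,0],"twist":[0,0,22]}
    - {"jaw":60,"translation":[0.255,-0.068,0],"twist":[0,0,27]}
    - {"jaw":60,"translation":[0.3,-0.08,0],"twist":[0,0,31]}
    - {"jaw":60,"translation":[0.345,-0.092,0.01],"twist":[0,0,33.3]}
    - {"jaw":60,"translation":[0.38,-0.101,0.02],"twist":[0,0,33.3]}
    - {"jaw":60,"translation":[0.388,-0.103,0.023],"twist":[0,0,33.3]}

```text
time_s: 10.4
position: [0.4467, 0.39, 0.2281]
tcp_rot: [-2.785, -1.453, 0.005]
force: [0.2, -1.1, -0.3]
opening: 0.602
```

```bash
python3 - <<'E'
from h import *
np.set_printoptions(precision=4,suppress=True)
d=snap("wrist","wrist6.png");d=snap("wrist");W=cloud(d)
s=env.read_state();print(s["time_s"],s["position"],s["tcp_rot"],s["joint_positions"],s["opening"])
m=lambda x0,y0,r,z0,z1:W[(np.hypot(W[...,0]-x0,W[...,1]-y0)<r)&(W[...,2]>z0)&(W[...,2]<z1)]
for nm,a in (("bartop",(.448,.388,.04,.1,.115)),("bar",(.448,.388,.04,.09,.115)),("lid",(.448,.388,.045,.069,.077)),("lug",(.448,.388,.04,.004,.016))):
    P=m(*a)
    if len(P)>5: print(nm,len(P),cv2.minAreaRect((P[:,:2]*1000).astype(np.float32)),np.median(P[:,2]),P.mean(0),cv2.minEnclosingCircle((P[:,:2]*1000).astype(np.float32)))
for t in tip_of("jar_bar","wrist")[:2]: print(t,px2w(d,*t["at"]))
E
```

```text
10.5 [0.4476 0.3882 0.2288] [ 2.7856  1.4507 -0.0045] [ 0.5892 -0.0201  1.6908 -0.0005  1.4739  1.1997] 0.5973189903643886
bartop 1061 ((450.91693115234375, 386.17596435546875), (43.47473907470703, 14.02819538116455), 52.75640869140625) 0.10495306722075165 [0.4515 0.3872 0.1047] ((450.6815490722656, 386.28826904296875), 21.921335220336914)
bar 1110 ((451.0019226074219, 386.2877502441406), (43.75558090209961, 14.02819538116455), 52.75640869140625) 0.104898334364279 [0.4521 0.3879 0.1043] ((451.1617736816406, 386.1372375488281), 22.025964736938477)
lid 1978 ((451.15155029296875, 386.8666687011719), (50.03009796142578, 51.80863571166992), 58.928741455078125) 0.07317229788523763 [0.4519 0.3882 0.0731] ((450.7254333496094, 385.9073791503906), 26.284868240356445)
lug 156 ((461.3016052246094, 404.4419860839844), (19.11949920654297, 37.006046295166016), 60.51692199707031) 0.011037518343975733 [0.4649 0.4053 0.0109] ((457.3820495605469, 397.5093994140625), 18.571807861328125)
{'at': [323.9, 237.0], 'conf': 0.86} [0.4524 0.3904 0.1058]
```

View pics/wrist6.png

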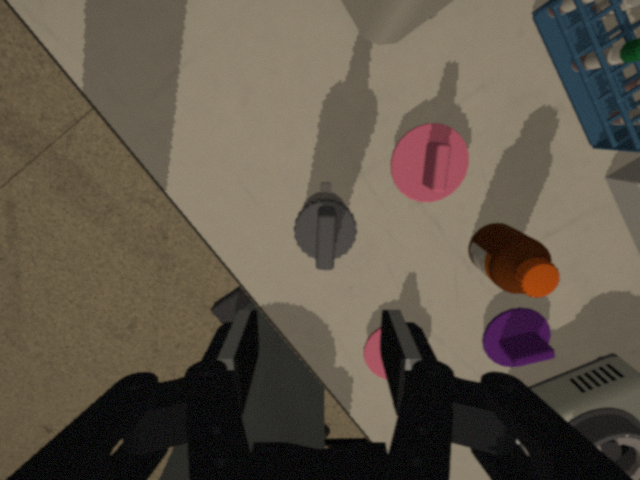

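```bash
python3 - <<'E'
from h import *
plan([.451,.3862,.08],-37.2)
E
```

```text
opt 0 trans [0.0008 0.003  0.1496] twist [0.  0.1 2.1] rotvec [2.814 1.397 0.   ]
opt 180 trans [0.0008 0.003  0.1496] twist [  -0.2    0.  -177.9] rotvec [ 1.397 -2.814 -0.   ]
```

>>> drive_tool:
  deltas:
    - {"jaw":60,"translation":[0,0.001,0.02],"twist":[0,0,1]}
    - {"jaw":60,"translation":[0.0005,0.002,0.05],"twist":[0,0,2.2]}
    - {"jaw":60,"translation":[0.001,0.003,0.085],"twist":[0,0,2.2]}
    - {"jaw":60,"translation":[0.001,0.003,0.115],"twist":[0,0,2.2]}
    - {"jaw":60,"translation":[0.001,0.003,0.135],"twist":[0,0,2.2]}
    - {"jaw":60,"translation":[0.001,0.003,0.145],"twist":[0,0,2.2]}
    - {"jaw":60,"translation":[0.001,0.003,0.149],"twist":[0,0,2.2]}
    - {"jaw":60,"translation":[0.001,0.003,0.149],"twist":[0,0,2.2]}
    - {"jaw":45,"translation":[0.001,0.003,0.149],"twist":[0,0,2.2]}
    - {"jaw":35,"translation":[0.001,0.003,0.149],"twist":[0,0,2.2]}

```text
time_s: 11.55
position: [0.4519, 0.3882, 0.083]
tcp_rot: [-2.814, -1.396, -0.004]
force: [-0.4, 0.3, 1.1]
opening: 0.349
```

```bash
python3 - <<'E'
from h import *
np.set_printoptions(precision=4,suppress=True)
d=snap("wrist","wrist7.png")
s=env.read_state();print(s["time_s"],s["position"],s["tcp_rot"],s["force"],s["opening"])
E
```

```text
11.6 [0.4517 0.3882 0.0828] [-2.8139 -1.3963 -0.0037] [-0.3092 -0.1947  0.7845] 0.3470608154930183
```

View pics/wrist7.png

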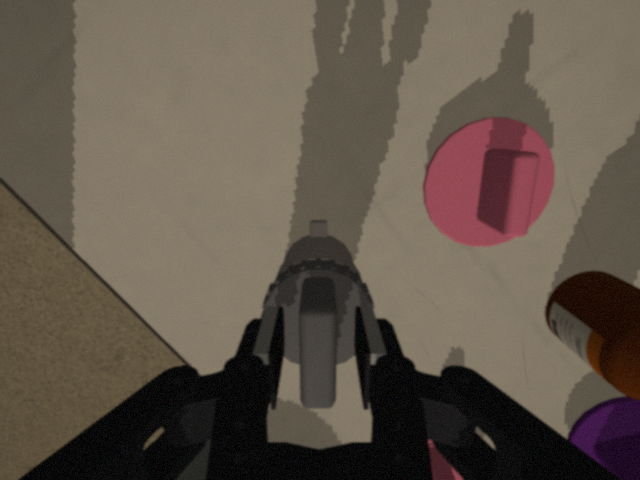

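>>> drive_tool:
  deltas:
    - {"jaw":30,"translation":[-0.002,0,0.002],"twist":[0,0,0]}
    - {"jaw":30,"translation":[-0.002,0,0.002],"twist":[0,0,0]}
    - {"jaw":30,"translation":[-0.002,0,0.002],"twist":[0,0,0]}
    - {"jaw":0,"translation":[-0.002,0,0.002],"twist":[0,0,0]}
    - {"jaw":0,"translation":[-0.002,0,0.002],"twist":[0,0,0]}
    - {"jaw":0,"translation":[-0.002,0,0.002],"twist":[0,0,0]}
    - {"jaw":0,"translation":[-0.002,0,0.002],"twist":[0,0,0]}
    - {"jaw":0,"translation":[-0.002,0,0.002],"twist":[0,0,0]}
    - {"jaw":0,"translation":[-0.002,0,0.002],"twist":[0,0,0]}
    - {"jaw":0,"translation":[-0.002,0,0.002],"twist":[0,0,0]}
  squeeze: 90

```text
time_s: 12.6
position: [0.4499, 0.3863, 0.0795]
tcp_rot: [-2.814, -1.396, -0.001]
force: [-0.2, 0.1, 2.1]
opening: 0.148
```

```bash
python3 - <<'E'
from h import *
np.set_printoptions(precision=4,suppress=True)
d=snap("wrist","wrist8.png")
s=env.read_state();print(s["time_s"],s["position"],s["tcp_rot"],s["force"],s["opening"])
W=cloud(d);P=W[(np.hypot(W[...,0]-.451,W[...,1]-.386)<.035)&(W[...,2]>.1)&(W[...,2]<.109)]
print(cv2.minAreaRect((P[:,:2]*1000).astype(np.float32)),len(P))
E
```

```text
12.65 [0.4499 0.3863 0.0796] [-2.814  -1.3963 -0.0009] [-0.4055  0.4298  0.9466] 0.14315130231108641
((450.9517822265625, 386.8172607421875), (37.77662658691406, 37.52873229980469), 7.940186977386475) 4854
```

View pics/wrist8.png

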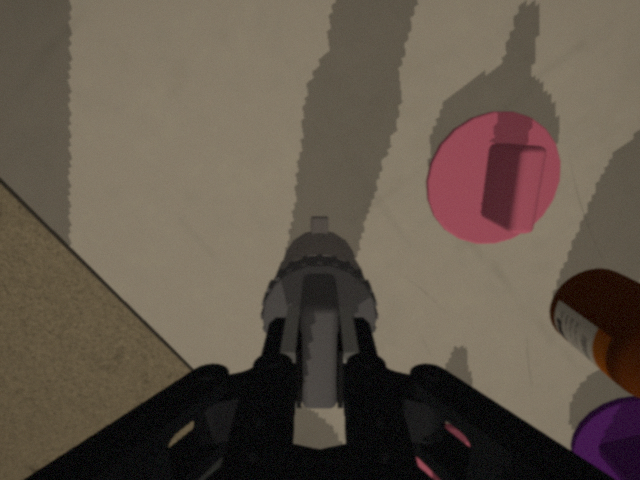

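>>> drive_tool:
  deltas:
    - {"jaw":0,"translation":[0,0,-0.01],"twist":[0,0,0]}
    - {"jaw":0,"translation":[0,0,-0.03],"twist":[0,0,0]}
    - {"jaw":0,"translation":[0,0,-0.06],"twist":[0,0,0]}
    - {"jaw":0,"translation":[0,0,-0.09],"twist":[0,0,0]}
    - {"jaw":0,"translation":[-0.006,0.008,-0.12],"twist":[0,0,-2]}
    - {"jaw":0,"translation":[-0.018,0.024,-0.135],"twist":[0,0,-5]}
    - {"jaw":0,"translation":[-0.036,0.048,-0.14],"twist":[0,0,-9]}
    - {"jaw":0,"translation":[-0.057,0.076,-0.14],"twist":[0,0,-13]}
    - {"jaw":0,"translation":[-0.078,0.104,-0.14],"twist":[0,0,-17]}
    - {"jaw":0,"translation":[-0.099,0.132,-0.14],"twist":[0,0,-21]}

```text
time_s: 13.65
position: [0.4945, 0.2259, 0.219]
tcp_rot: [-2.509, -1.89, 0.002]
force: [0.2, -0.1, -2.4]
opening: 0.146
```

```bash
python3 - <<'E'
from h import *
s=env.read_state();print(s["time_s"],s["position"],s["force"],s["opening"])
plan([.5528,.028,.22],-6.6)
snap("scene","scene9.png")
E
```

```text
13.65 [0.4944735  0.22594112 0.21897303] [ 0.20887571 -0.13589731 -2.44593898] 0.1458199839213045
opt 0 trans [-0.1741  0.1107 -0.001 ] twist [-0.1  0.  -9.4] rotvec [2.346 2.09  0.   ]
opt 180 trans [-0.1741  0.1107 -0.001 ] twist [1.000e-01 1.000e-01 1.706e+02] rotvec [ 2.09  -2.346 -0.   ]
```

View pics/scene9.png

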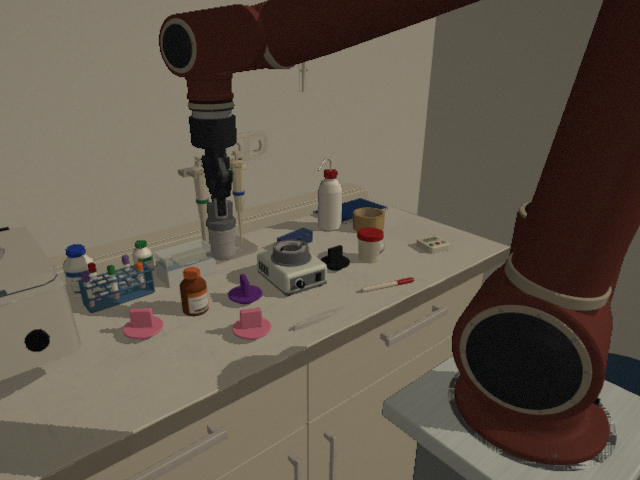

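>>> drive_tool:
  deltas:
    - {"jaw":0,"translation":[-0.034,0.021,0],"twist":[0,0,-3]}
    - {"jaw":0,"translation":[-0.068,0.043,0],"twist":[0,0,-6]}
    - {"jaw":0,"translation":[-0.102,0.065,0],"twist":[0,0,-9]}
    - {"jaw":0,"translation":[-0.13,0.083,0],"twist":[0,0,-9.6]}
    - {"jaw":0,"translation":[-0.15,0.095,0],"twist":[0,0,-9.6]}
    - {"jaw":0,"translation":[-0.165,0.105,0],"twist":[0,0,-9.6]}
    - {"jaw":0,"translation":[-0.172,0.109,0],"twist":[0,0,-9.6]}
    - {"jaw":0,"translation":[-0.174,0.111,0],"twist":[0,0,-9.6]}
    - {"jaw":0,"translation":[-0.174,0.111,0],"twist":[0,0,-9.6]}
    - {"jaw":0,"translation":[-0.174,0.111,0],"twist":[0,0,-9.6]}

```text
time_s: 14.7
position: [0.5526, 0.0302, 0.2192]
tcp_rot: [-2.345, -2.09, 0.0]
force: [-0.0, -0.3, -1.9]
opening: 0.141
```

```bash
python3 - <<'E'
from h import *
s=env.read_state();print(s["time_s"],s["position"],s["force"],s["opening"])
d=snap("wrist","wrist10.png");snap("scene","scene10.png")
s=env.read_state();print(s["time_s"],s["position"],s["force"],s["opening"])
plan([.5528,.028,.19],-6.6)
W=cloud(d)
P=W[(np.hypot(W[...,0]-.553,W[...,1]-.028)<.06)&(W[...,2]>.079)&(W[...,2]<.088)]
print(cv2.minAreaRect((P[:,:2]*1000).astype(np.float32)))
E
```

```text
14.7 [0.55262626 0.03020704 0.21919962] [-0.01128007 -0.31243306 -1.85360843] 0.14085826747020966
14.8 [0.55268544 0.03018419 0.21929118] [ 0.23848226 -0.73433193 -1.32102902] 0.146315883948862
opt 0 trans [-0.0022  0.0004  0.0293] twist [-0. -0.  0.] rotvec [2.346 2.09  0.   ]
opt 180 trans [-0.0022  0.0004  0.0293] twist [   0.   -0. -180.] rotvec [ 2.09  -2.346 -0.   ]
((554.041748046875, 36.28327560424805), (61.9627685546875, 79.21463012695312), 84.2412109375)
```

View pics/wrist10.png

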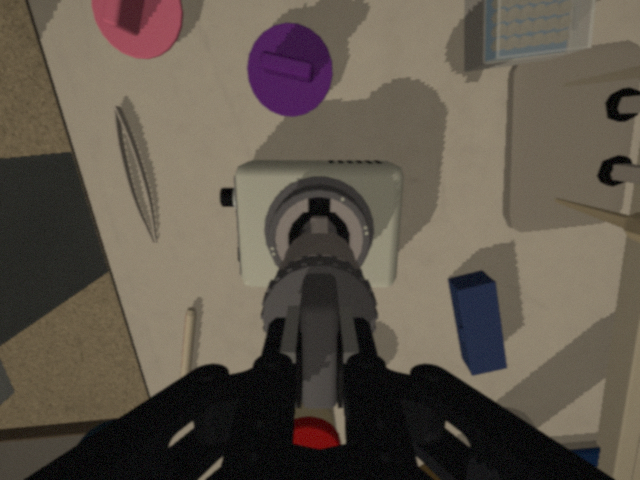

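View pics/scene10.png

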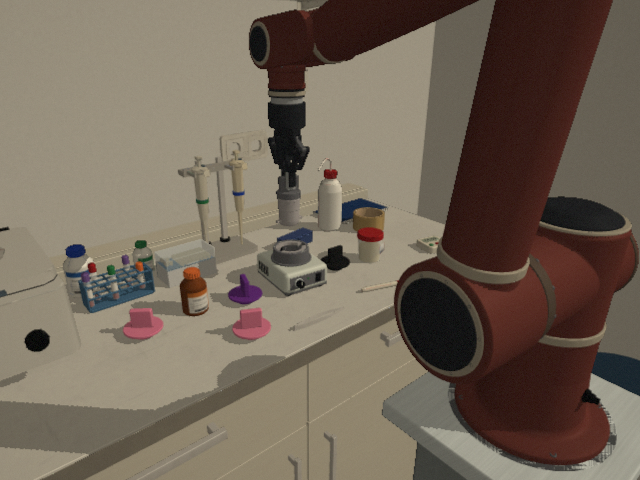

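>>> drive_tool:
  deltas:
    - {"jaw":0,"translation":[-0.001,0,0.01],"twist":[0,0,0]}
    - {"jaw":0,"translation":[-0.002,0,0.02],"twist":[0,0,0]}
    - {"jaw":0,"translation":[-0.0022,0.0003,0.03],"twist":[0,0,0]}
    - {"jaw":0,"translation":[-0.0022,0.0003,0.04],"twist":[0,0,0]}
    - {"jaw":0,"translation":[-0.0022,0.0003,0.045],"twist":[0,0,0]}
    - {"jaw":0,"translation":[-0.0022,0.0003,0.047],"twist":[0,0,0]}
    - {"jaw":0,"translation":[-0.0022,0.0003,0.047],"twist":[0,0,0]}
    - {"jaw":0,"translation":[-0.0022,0.0003,0.047],"twist":[0,0,0]}
    - {"jaw":0,"translation":[-0.0022,0.0003,0.047],"twist":[0,0,0]}
    - {"jaw":0,"translation":[-0.0022,0.0003,0.047],"twist":[0,0,0]}

```text
time_s: 15.8
position: [0.5532, 0.0271, 0.1728]
tcp_rot: [2.346, 2.089, 0.001]
force: [0.1, -1.3, -1.5]
opening: 0.146
```

```bash
python3 - <<'E'
from h import *
d=snap("wrist","wrist11.png");e=snap("side","side11.png");f=snap("scene","scene11.png")
cv2.imwrite('pics/s11.png',np.hstack([cv2.resize(f["pixels"][160:310,210:370,::-1],(400,375),interpolation=3),cv2.resize(e["pixels"][180:300,230:358,::-1],(400,375),interpolation=3)]))
s=env.read_state();print(s["time_s"],s["position"],s["force"],s["wrist_torque"],s["opening"])
E
```

```text
15.95 [0.55307217 0.02714209 0.17256565] [ 0.10858941  0.70717772 -1.91060519] [-0.0081788   0.02128646 -0.0202934 ] 0.14246258565183267
```

View pics/wrist11.png

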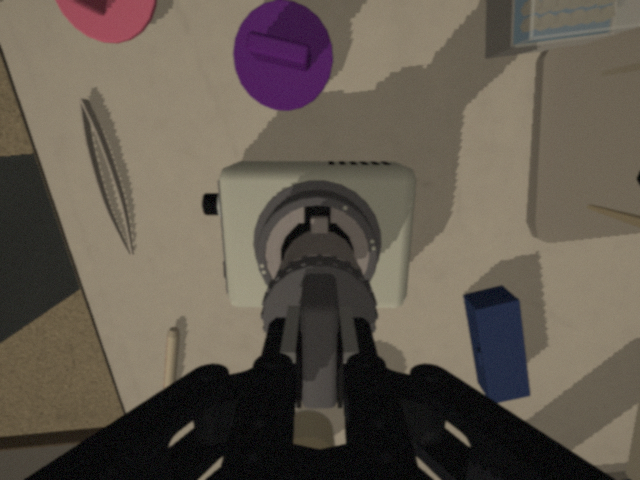

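View pics/s11.png

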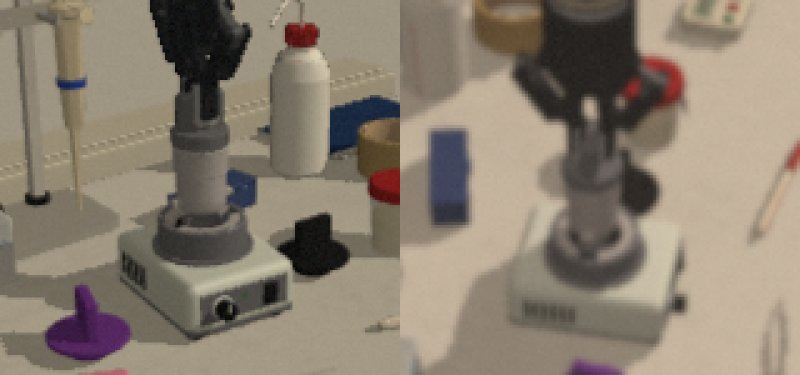

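>>> drive_tool:
  deltas:
    - {"jaw":0,"translation":[0.0007,-0.0002,0.004],"twist":[0,0,0]}
    - {"jaw":0,"translation":[0.0007,-0.0002,0.008],"twist":[0,0,0]}
    - {"jaw":0,"translation":[0.0007,-0.0002,0.012],"twist":[0,0,0]}
    - {"jaw":0,"translation":[0.0007,-0.0002,0.015],"twist":[0,0,0]}
    - {"jaw":0,"translation":[0.0007,-0.0002,0.018],"twist":[0,0,0]}
    - {"jaw":0,"translation":[0.0007,-0.0002,0.021],"twist":[0,0,0]}
    - {"jaw":0,"translation":[0.0007,-0.0002,0.021],"twist":[0,0,0]}
    - {"jaw":0,"translation":[0.0007,-0.0002,0.021],"twist":[0,0,0]}
    - {"jaw":0,"translation":[0.0007,-0.0002,0.021],"twist":[0,0,0]}
    - {"jaw":0,"translation":[0.0007,-0.0002,0.021],"twist":[0,0,0]}

```text
time_s: 16.95
position: [0.553, 0.0278, 0.1516]
tcp_rot: [2.346, 2.089, 0.0]
force: [-0.4, -0.2, -2.4]
opening: 0.149
```

```bash
python3 - <<'E'
from h import *
d=snap("wrist","wrist12.png")
s=env.read_state();print(s["time_s"],s["position"],s["tcp_rot"],s["force"],s["wrist_torque"],s["opening"])
E
```

```text
17.0 [0.5529677  0.02783024 0.15157221] [2.34578578e+00 2.08919229e+00 4.54649725e-04] [ 0.80070081 -0.18936811 -1.28168931] [-0.00168938  0.01139539 -0.0035444 ] 0.14833627745853287
```

View pics/wrist12.png

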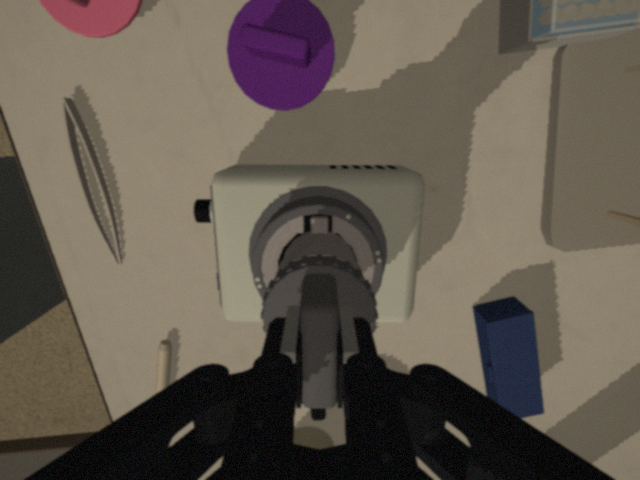

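>>> drive_tool:
  deltas:
    - {"jaw":0,"translation":[0,0,0.002],"twist":[0,0,0]}
    - {"jaw":0,"translation":[0,0,0.004],"twist":[0,0,0]}
    - {"jaw":0,"translation":[0,0,0.006],"twist":[0,0,0]}
    - {"jaw":0,"translation":[0,0,0.008],"twist":[0,0,0]}
    - {"jaw":0,"translation":[0,0,0.01],"twist":[0,0,0]}
    - {"jaw":0,"translation":[0,0,0.011],"twist":[0,0,0]}
    - {"jaw":0,"translation":[0,0,0.011],"twist":[0,0,0]}
    - {"jaw":0,"translation":[0,0,0.011],"twist":[0,0,0]}
    - {"jaw":0,"translation":[0,0,0.011],"twist":[0,0,0]}
    - {"jaw":0,"translation":[0,0,0.011],"twist":[0,0,0]}

```text
time_s: 18.0
position: [0.5532, 0.0278, 0.1406]
tcp_rot: [2.345, 2.089, 0.001]
force: [0.1, -0.8, 4.5]
opening: 0.147
```

```bash
python3 - <<'E'
from h import *
np.set_printoptions(precision=4,suppress=True)
d=snap("wrist","wrist13.png");W=cloud(d)
s=env.read_state();print(s["time_s"],s["position"],s["tcp_rot"],s["force"],s["wrist_torque"],s["opening"],s["joint_positions"])
P=W[(np.hypot(W[...,0]-.553,W[...,1]-.028)<.03)&(W[...,2]>.155)&(W[...,2]<.172)];print(len(P),np.median(P[:,2]),np.percentile(P[:,2],[10,50,90]))
E
```

```text
18.05 [0.5532 0.0278 0.1406] [2.3455 2.0889 0.0011] [ 0.6699 -0.6233  4.1327] [ 0.0035 -0.0907  0.0442] 0.14383773678627956 [-0.0841 -0.0435  1.8648 -0.      1.3193  0.0315]
5869 0.16600982899318287 [0.1597 0.166  0.1676]
```

View pics/wrist13.png

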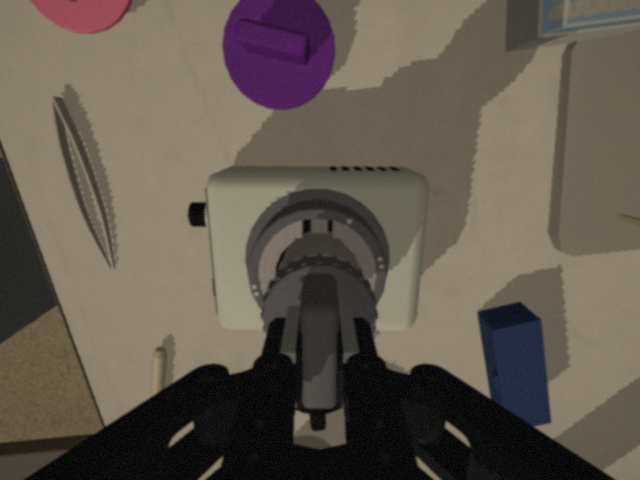

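The ejector is pressed: the force changed by about 6 N. The lugs are under the lip. Turning clockwise.

>>> drive_tool:
  deltas:
    - {"jaw":0,"translation":[0,0,0],"twist":[0,0,4]}
    - {"jaw":0,"translation":[0,0,0],"twist":[0,0,9]}
    - {"jaw":0,"translation":[0,0,0],"twist":[0,0,14]}
    - {"jaw":0,"translation":[0,0,0],"twist":[0,0,19]}
    - {"jaw":0,"translation":[0,0,0],"twist":[0,0,24]}
    - {"jaw":0,"translation":[0,0,0],"twist":[0,0,29]}
    - {"jaw":0,"translation":[0,0,0],"twist":[0,0,34]}
    - {"jaw":0,"translation":[0,0,0],"twist":[0,0,39]}
    - {"jaw":0,"translation":[0,0,0],"twist":[0,0,42]}
    - {"jaw":0,"translation":[0,0,0],"twist":[0,0,44]}
  squeeze: 110

```text
time_s: 19.05
position: [0.5531, 0.0277, 0.1405]
tcp_rot: [2.958, 1.056, 0.001]
force: [0.2, -0.1, 4.3]
opening: 0.141
```

```bash
python3 - <<'E'
from h import *
np.set_printoptions(precision=4,suppress=True)
d=snap("wrist","wrist14.png")
s=env.read_state();print(s["time_s"],s["position"],s["tcp_rot"],s["force"],s["wrist_torque"],s["opening"],s["joint_positions"])
A=R.from_rotvec(s["tcp_rot"]).as_matrix();print(np.degrees(np.arctan2(A[1,1],A[0,1])))
E
```

```text
19.1 [0.5531 0.0277 0.1405] [2.9585 1.0548 0.0009] [ 1.3375 -0.9495  4.5977] [-0.0886  0.0046  0.001 ] 0.14142683821992777 [-0.0842 -0.0435  1.8649 -0.0004  1.3194  0.8017]
-50.75233337448522
```

View pics/wrist14.png

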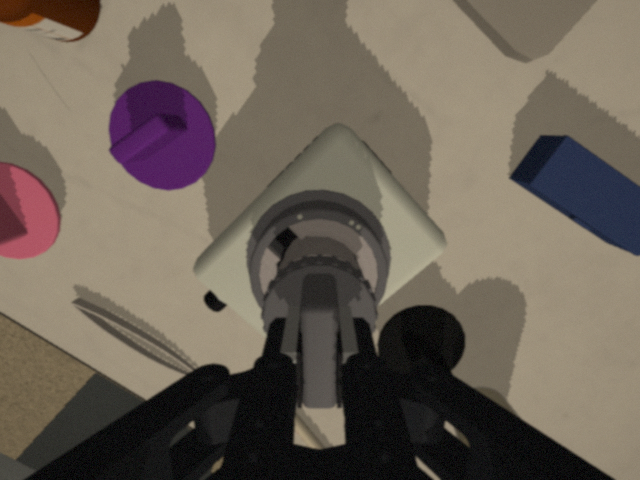

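>>> drive_tool:
  deltas:
    - {"jaw":0,"translation":[0,0,0],"twist":[0,0,4]}
    - {"jaw":0,"translation":[0,0,0],"twist":[0,0,8]}
    - {"jaw":0,"translation":[0,0,0],"twist":[0,0,12]}
    - {"jaw":0,"translation":[0,0,0],"twist":[0,0,16]}
    - {"jaw":0,"translation":[0,0,0],"twist":[0,0,20]}
    - {"jaw":0,"translation":[0,0,0],"twist":[0,0,24]}
    - {"jaw":0,"translation":[0,0,0],"twist":[0,0,28]}
    - {"jaw":0,"translation":[0,0,0],"twist":[0,0,31]}
    - {"jaw":0,"translation":[0,0,0],"twist":[0,0,33]}
    - {"jaw":0,"translation":[0,0,0],"twist":[0,0,33]}

```text
time_s: 20.1
position: [0.553, 0.0276, 0.1405]
tcp_rot: [3.136, 0.176, 0.001]
force: [0.8, -1.5, 3.8]
opening: 0.143
```

```bash
python3 - <<'E'
from h import *
np.set_printoptions(precision=4,suppress=True)
d=snap("wrist","wrist15.png")
s=env.read_state();print(s["time_s"],s["position"],s["tcp_rot"],s["force"],s["wrist_torque"],s["opening"],s["joint_positions"])
A=R.from_rotvec(s["tcp_rot"]).as_matrix();print(np.degrees(np.arctan2(A[1,1],A[0,1])))
E
```

```text
20.15 [0.553  0.0276 0.1405] [3.1359 0.1771 0.0007] [ 0.3204 -1.288   3.7894] [-0.2839 -0.0403  0.2371] 0.1415872917893992 [-0.0842 -0.0434  1.865  -0.0007  1.3195  1.3739]
-83.53489941968301
```

View pics/wrist15.png

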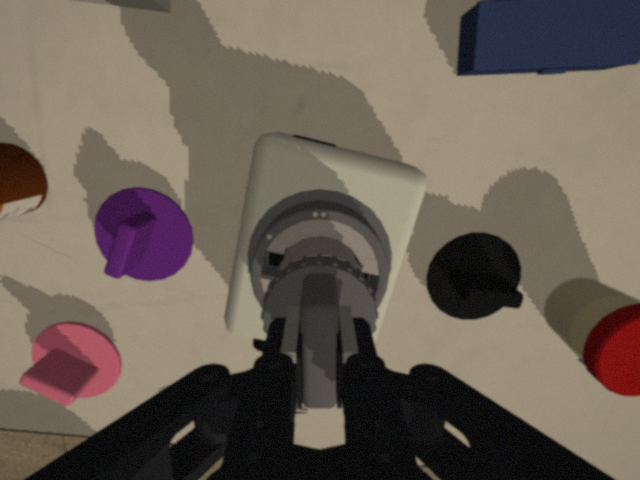

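>>> drive_tool:
  deltas:
    - {"jaw":0,"translation":[0,0,0],"twist":[0,0,1]}
    - {"jaw":0,"translation":[0,0,0],"twist":[0,0,2]}
    - {"jaw":0,"translation":[0,0,0],"twist":[0,0,3]}
    - {"jaw":0,"translation":[0,0,0],"twist":[0,0,3.5]}
    - {"jaw":0,"translation":[0,0,0],"twist":[0,0,3.5]}
    - {"jaw":0,"translation":[0,0,0],"twist":[0,0,3.5]}
    - {"jaw":0,"translation":[0,0,0],"twist":[0,0,3.5]}
    - {"jaw":0,"translation":[0,0,0],"twist":[0,0,3.5]}
    - {"jaw":0,"translation":[0,0,0],"twist":[0,0,3.5]}
    - {"jaw":0,"translation":[0,0,0],"twist":[0,0,3.5]}

```text
time_s: 21.15
position: [0.5528, 0.0277, 0.1403]
tcp_rot: [3.14, 0.079, -0.0]
force: [-0.3, -2.9, 5.0]
opening: 0.143
```

```bash
python3 - <<'E'
from h import *
np.set_printoptions(precision=4,suppress=True)
d=snap("wrist","wrist16.png");e=snap("scene","scene16.png");W=cloud(d)
s=env.read_state();print(s["time_s"],s["position"],s["tcp_rot"],s["force"],s["wrist_torque"],s["opening"])
A=R.from_rotvec(s["tcp_rot"]).as_matrix();print(np.degrees(np.arctan2(A[1,1],A[0,1])))
P=W[(np.hypot(W[...,0]-.538,W[...,1]+.092)<.045)&(W[...,2]>.008)&(W[...,2]<.06)];print(len(P),cv2.minAreaRect((P[:,:2]*1000).astype(np.float32)))
P=W[(np.hypot(W[...,0]-.553,W[...,1]-.028)<.03)&(W[...,2]>.16)&(W[...,2]<.172)];print(np.percentile(P[:,2],[10,50,90]))
E
```

```text
21.25 [0.5528 0.0277 0.1403] [ 3.1402  0.0789 -0.    ] [-0.94   -4.6674  4.8676] [-0.7866  0.1233  0.1647] 0.13759903698407988
-87.12270651481788
6813 ((538.2051391601562, -92.99546813964844), (70.47090148925781, 70.96199035644531), 65.41207122802734)
[0.1634 0.1657 0.1676]
```

View pics/wrist16.png

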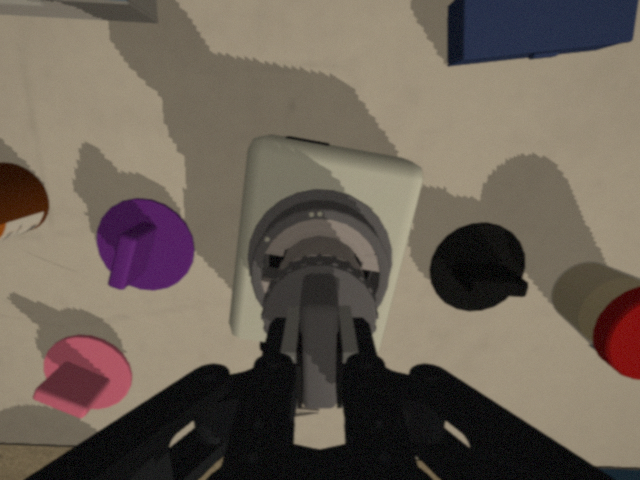

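View pics/scene16.png

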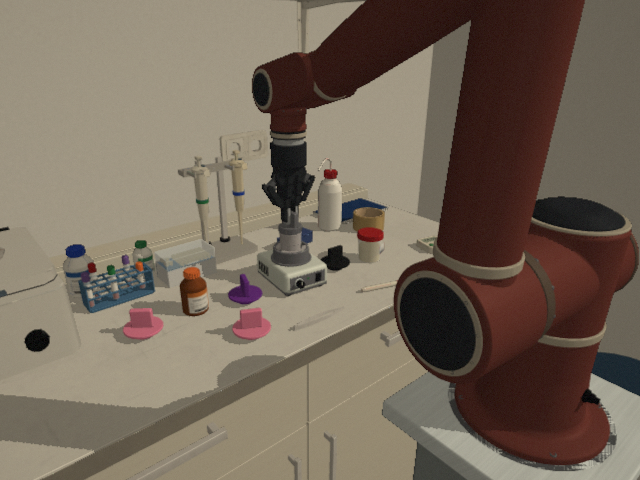

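```bash
python3 - <<'E'
from h import *
np.set_printoptions(precision=4,suppress=True)
d=snap("wrist");W=cloud(d);s=env.read_state();print(s["time_s"],s["position"],s["force"],s["wrist_torque"],s["opening"])
P=W[(np.hypot(W[...,0]-.553,W[...,1]-.028)<.035)&(W[...,2]>.163)&(W[...,2]<.17)]
P=P[np.abs(P[:,1]-.028)<.009]; print(len(P),cv2.minAreaRect((P[:,:2]*1000).astype(np.float32)))
print(env.job_done())
E
```

```text
21.3 [0.5528 0.0277 0.1403] [ 0.0246 -3.6906  4.2442] [-0.7804  0.0696  0.3505] 0.13817742365715094
3839 ((554.269287109375, 26.63424301147461), (43.76810836791992, 17.9205265045166), 7.64993143081665)
the job is handed in; nothing more can be done
None
```

I handed the job in at about 21 s, with the arm still gripping the jar and holding it turned against the stop. `job_done` gives no verdict.

**Dust cap:** I lifted it straight out and stood it upright in the gap on the specimen cup's side. It measures at about (0.538, -0.093), roughly 0.12 m from the homogeniser's middle. It is about 30 mm clear of both the homogeniser and the cup, and its position was unchanged in the last picture.

**Grinding jar:** I gripped it by the bar and let its lugs into the slots. I pushed it down about 9 mm on the ejector, where the upward force changed by about 6 N. I then turned it about 80 degrees clockwise.

**Last checks:**
- **On the socket axis:** the tool was at (0.5528, 0.0277), within about 1 mm of the measured socket centre.
- **Pressed down:** the bar's top measured about 166 mm above the bench, which puts the bar's centre some 66 mm above the mouth (limit 73.5 mm).
- **Against the stop:** wrist torque rose to 0.24 Nm at 77 degrees. A sideways force of about 4 N appeared in the last few degrees, as the lugs met the stop.
- **Bystanders:** the last pictures show no bystander moved, but I did not re-measure their positions.

**Less certain:**
- The ring's angle could not be read directly, so I inferred it from how far the tool turned.
- The last two torque readings, 0.16 and 0.35 Nm, disagreed, which I take to be noise plus stop contact.
- My final fit of the bar's direction gave 7.6 degrees against about 3 expected. Part of the fingers was in that fit, so I did not rely on it. In the last wrist picture the bar still lay straight between the pads.

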